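# Hardness check of a forged wedge

## Task

Check the hardness of the forged steel wedge. Lift the spring-nosed probe out of its stand, prove it first on the middle of the flat round test block by holding it upright there for one second with the spring nose pressed about half way in, then press it just as lightly inside the chalk ring on the wedge's sloping face, square to that face, and finish while still holding it there with the nose about half in. Never push hard, and leave the blocks and everything else where they are.

Things in the scene. Friction and masses are not known exactly. Their poses are not given: they have to be found in the camera images.
- probe: loose pen-like aluminium probe, about 200 g, upright in the stand at the start; round about its z, which points from tip to butt. Origin at the tip of the spring nose when fully out. Along z: steel nose 8 diameter from 0 to 25, barrel 27 diameter to 70, collar 40 diameter to 76, ribbed round grip 27 diameter to 135 (flat butt). Grip it on the ribs
- nose (a joint): how far the spring nose is pressed into the probe, m: 0 fully out, 0.012 bottomed. Pushing back with about 0.8 N at 0 and 0.8 N more for each mm, so about 5.6 N at 0.006 (half in)
- nose_tip (a point): the very tip of the spring nose (round end of 4 radius); it moves with the nose
- stand: fixed dark steel stand: upright tube, 48 outside diameter, 32 bore, top rim 85 above the table, on an 80 x 80 x 8 plate. Origin under its centre on the table. The probe's barrel hangs in the bore with the collar on the rim; the tip is then 15 above the table. Draw it straight up by at least 70 to clear the rim
- disc: bare steel round test block, flat, 64 diameter, 16 high, 400 g, loose on the table; origin at the centre of its underside
- disc_top (a point): centre of the test block's top face, 16 above its underside
- wedge: dark forged steel wedge block, loose, about 2.4 kg; 110 long along its x, 70 wide along its y; 20 high at its -x end rising evenly to 60 high at its +x end (20 degree slope). Origin at the centre of its underside on the table
- spot (a point): centre of the chalk ring (inner diameter about 22, outer 26) on the sloping face, at x 8, y 10, z 43 mm in the wedge's frame; this point's z axis is the outward normal of the sloping face
- wrench: steel open-end wrench, 180 long, lying flat, bystander; origin at the centre of its underside; loose, to be left where it is
- chisel: cold chisel bar, 170 long, 19 wide, 16 high, lying, bystander; origin at the centre of its underside; loose, to be left where it is
- hammer: hammer with wooden handle, 260 long, lying, bystander; origin at the centre of its underside; loose, to be left where it is
- brush: hand brush, 200 long, lying, bystander; origin at the centre of its underside; loose, to be left where it is
- can: plain metal can, 66 diameter, 100 high, bystander; origin at the centre of its underside; loose, to be left where it is
- mug: grey mug, 80 diameter, 90 high, bystander; origin at the centre of its underside; loose, to be left where it is
- offcut: upright stub of round bar, 44 diameter, 45 high, bystander; origin at the centre of its underside; loose, to be left where it is
Things that resemble listed ones, but are neither listed nor needed, are in the scene too. What is shaped like the wedge but blue or purple is not meant.

How it is judged:
By the outcome, as a careful person would: the job done as asked, in the order asked, and still so for the second after the job is handed in, while the arm keeps its last pose, push and grip.
It also fails if it takes over 56 s, if anything falls off the work surface, if the arm or the gripper's body presses on something with over 40 N, if the wrist force passes 120 N, or if a joint passes its speed limit or range.

## Robot

A 6-joint arm with a two-finger parallel gripper is mounted at the origin on the work surface. World frame = base frame: x ahead of the robot, y to its left, z up, the work surface at z = 0. Lengths are in m, angles in degrees, forces in N, time in s.
With the tool pointing down it reaches from about 0.35 to 0.875 m from the base axis. Payload 4.2 kg.
Tool frame: the origin (TCP) lies between the finger pads; the fingertips stand 14 mm ahead of it and the grasp point (between the pads) lies 5 mm behind it; z points along the fingers, y is the line along which they close (so a half turn about z gives the same grasp; the last joint's range is limited). The gripper opens to 87 mm and grips with 3 to 60 N. Pads are 19 mm wide; open, the fingers measure 117 mm over their backs; the gripper's body (75 mm by 190 mm) begins 51 mm behind the grasp point.
Start: joints at [80.478, 22.042, 0.453, 0, -68.411, -14.817], TCP at [0.258, 0.569, 0.237] pointing down, gripper open.
Joint ranges: [-179.83, 179.83], [-69.29, 118.12], [-61.27, 80.66], [-181.25, 117.63], [-171.15, -9.14], [-177.46, 177.46]. Speed limits (degrees/s): [159.86, 159.86, 180, 180, 180, 180].

## Interface

Orientations are given as a 3x3 rotation matrix whose columns are the frame's x, y, z axes.
In Python, from station import * gives the robot as it stands. The module is installed in compiled form; this text tells all that it offers.
- The arm moves only by the tool play_rows, never from a script. Its argument "steps" is a list of rows, each an object of numbers: "ax", "ay", "az": the turn, a rotation vector about the tool's x, y, z in degrees; "dx", "dy", "dz": the shift along the tool's x, y, z in mm; "claw": the finger opening in mm, from 0 to 87. A call has 1 to 20 rows; each row shifts and turns the commanded pose from where the row before left it, along the tool's axes as they then stand; what a row does not reach is not made up. A row lasts 1/10 s, in which the tool goes at most 50 mm and 8.59 degrees, less where a joint would pass 70% of its speed; a pose out of reach is approached as far as the arm can. A call with a gripper value outside its range is refused whole. The fingers move at their own pace and stop on an object; the grip force is fixed at half the most. Time passes only in rows, so rows that do not move let the fingers close. It gives the time, the measured TCP pose, the force, the opening and the grip force at its end, in the units of the state.
- sense(): the state, without advancing time (a new reading comes with each control period).
- capture(name): name is "scene" or "top"; returns a dict with "frame" (480x640x3 uint8, blue, green, red), "range_z" (480x640 float32, m along the optical axis (not along the pixel's ray), 0 where there is no reading), "fx", "fy", "cx", "cy" (pixels), "k1" (the pictures are not rectified: a ray, as slopes to the right and down, at radius r is drawn at 1 + k1 r^2 times it, then the intrinsics apply), "xyz" and "rotation" of the camera in the world. Camera axes: x right, y down, z forward; pixel columns grow to the right and rows downward; lengths in m; the calibration is good to about 2 mm. A picture is of the moment at which its call begins.
- finish_job(): hands the job in; it is judged then, once.
The state is a dict: "time_s": time; "joints": joint angles; "joint_velocities": joint speeds; "effort": joint torques, N m; "tcp_pos": TCP position; "ee_rot": TCP orientation; "wrist_force": force on the tool from outside, world axes, zero at the start; "moment": the same for the moment, N m; "gripper_width": opening from 0.0 (shut) to 1.0 (fully open); "gripper_force": force on a finger pad.
Only numpy, scipy, OpenCV 4.12 (cv2) and the standard library are available. Lean on these libraries where they do the work, as an engineer would, in place of code of your own. Each camera call takes 0.05 s, during which the arm holds its last target. There are 200 camera calls.

## Working session

There is one attempt and no reset: what is moved stays moved. The work goes in short steps, Python scripts to look and compute and a tool call to move; the robot and the scene stay as the last step left them, time stands still between calls to the robot, and variables do not carry over. Pictures are saved under pics/ and viewed, at most 10 in all, crops included, and the job is handed in when it is done.

Besides the shell and the picture viewer there is one more tool, called after ">>>" as name([rows], argument=value, ...), one row to a line, values as JSON. play_rows: Moves the arm, as the interface text tells. Its arguments: {"type":"object","properties":{"steps":{"type":"array"}},"required":["steps"]}

```bash
mkdir -p pics; cat > h.py <<'E'
import numpy as np, cv2
from station import *
def pts(c):
    h,w=c["range_z"].shape
    K=np.array([[c["fx"],0,c["cx"]],[0,c["fy"],c["cy"]],[0,0,1.]])
    uv=np.stack(np.meshgrid(np.arange(w),np.arange(h)),-1).reshape(-1,1,2).astype(float)
    n=cv2.undistortPoints(uv,K,np.array([c["k1"],0,0,0.])).reshape(h,w,2)
    z=c["range_z"]
    P=np.dstack([n[...,0]*z,n[...,1]*z,z])
    W=P@np.array(c["rotation"]).T+np.array(c["xyz"])
    W[z==0]=np.nan
    R=np.dstack([n,np.ones((h,w))])@np.array(c["rotation"]).T
    return W,R
def plane(c,R,u,v,z):
    r=R[int(v),int(u)];o=np.array(c["xyz"]);return o+r*(z-o[2])/r[2]
E
python3 - <<'E'
from h import *
for n in("scene","top"):
    c=capture(n);cv2.imwrite(f"pics/{n}0.png",c["frame"]);np.save(n+".npy",c,allow_pickle=True)
    print(n,c["xyz"],np.round(c["rotation"],3).tolist(),c["fx"],c["k1"])
s=sense();print(s)
E
```

```text
scene [0.99692523 0.53191484 1.26621536] [[-0.763, 0.565, -0.315], [0.646, 0.655, -0.392], [-0.015, -0.503, -0.864]] 532.3469793485373 -0.13665483687180238
top [ 0.45568006 -0.01135382  1.07012695] [[-0.018, -0.997, 0.08], [-1.0, 0.018, -0.004], [0.002, -0.08, -0.997]] 473.9935156583106 -0.013236756771670568
{'time_s': 0.1, 'joints': array([ 8.04774355e+01,  2.20863647e+01,  3.89227361e-01, -2.39765887e-02,
       -6.84108981e+01, -1.48160320e+01]), 'joint_velocities': array([-0.11921761, -0.12875613,  0.3008299 ,  0.11116005, -0.01146755,
        0.0503703 ]), 'effort': array([-4.80111376e-04, -3.91685951e+01,  1.87936503e+01,  4.23188925e+00,
        1.34841318e-02, -7.37070923e-05]), 'tcp_pos': array([0.25736684, 0.56900713, 0.23558339]), 'ee_rot': array([[ 9.11062276e-01, -4.12268171e-01, -6.95688433e-04],
       [-4.12268744e-01, -9.11060514e-01, -1.79518936e-03],
       [ 1.06285173e-04,  1.92233990e-03, -9.99998147e-01]]), 'wrist_force': array([-0.26027639,  0.37422799,  0.55654834]), 'moment': array([ 0.08138148, -0.01179928, -0.0432717 ]), 'gripper_force': 0.0, 'gripper_width': 1.000398587900517}
```

View pics/scene0.png

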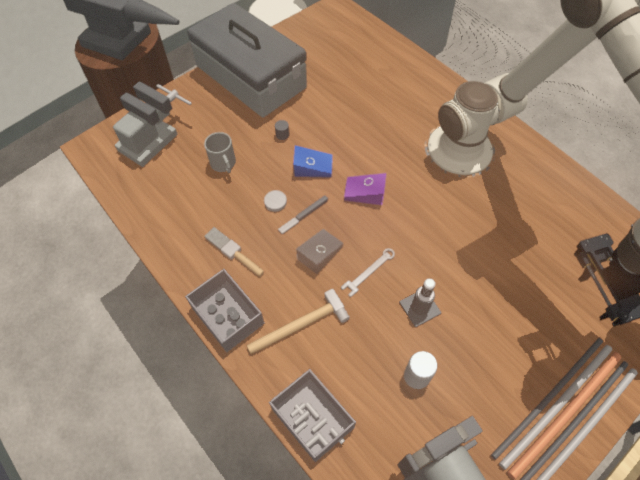

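View pics/top0.png

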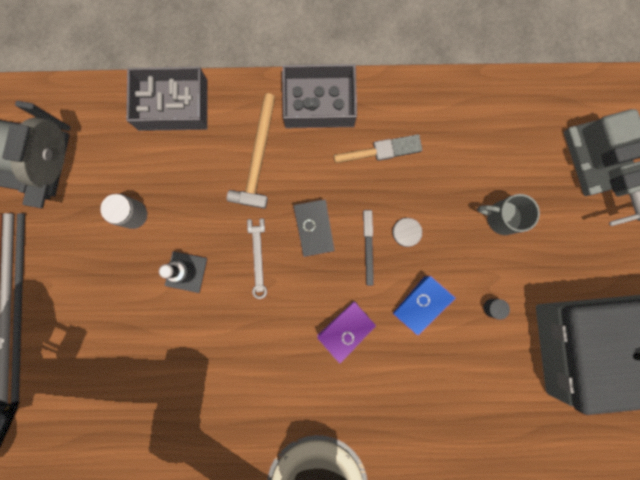

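The scene view shows the probe in its stand at about (425,292), the disc at (275,201) and the dark wedge with its ring at (321,249). In the top view the same things are at about (172,271), (407,233) and (309,226). Next I measure them.

```bash
python3 - <<'E'
from h import *
np.set_printoptions(precision=4,suppress=True)
big=[]
for n,bx in(("scene",dict(probe=(395,270,450,325),disc=(260,185,292,215),wedge=(290,225,350,275))),("top",dict(probe=(150,240,215,300),disc=(387,213,428,253),wedge=(287,193,340,262)))):
    c=np.load(n+".npy",allow_pickle=True).item();W,R=pts(c);f=c["frame"]
    def sub(b): 
        x0,y0,x1,y1=b;return W[y0:y1,x0:x1].reshape(-1,3)
    t=W[(np.abs(W[...,2])<.01)];print(n,"table z med",np.median(t[:,2]),t[:,2].std())
    for k,b in bx.items():
        P=sub(b);P=P[~np.isnan(P[:,0])]
        x0,y0,x1,y1=b
        if k=="disc":
            Q=P[(P[:,2]>.010)&(P[:,2]<.022)]
            print(k,len(Q),Q.mean(0),(Q.min(0)+Q.max(0))/2,np.ptp(Q,axis=0))
            hsv=cv2.cvtColor(f[y0:y1,x0:x1],cv2.COLOR_BGR2HSV);m=((hsv[...,1]<60)&(hsv[...,2]>120)).astype(np.uint8)
            cs=max(cv2.findContours(m,0,1)[0],key=cv2.contourArea);e=cv2.fitEllipse(cs);u,v=e[0][0]+x0,e[0][1]+y0
            print(" ellipse",u,v,e[1],plane(c,R,round(u),round(v),.016))
        if k=="probe":
            Q=P[P[:,2]>.14];print(k,len(Q),Q.mean(0),np.ptp(Q,axis=0),P[:,2].max())
            Q=P[(P[:,2]>.10)&(P[:,2]<.14)];print(' shaft',len(Q),Q.mean(0))
            Q=P[(P[:,2]>.004)&(P[:,2]<.012)];print(' plate',Q.mean(0),np.median(Q,0))
        if k=="wedge":
            Q=P[(P[:,2]>.018)]
            A=np.c_[Q[:,:2],np.ones(len(Q))]
            s=np.linalg.lstsq(A,Q[:,2],rcond=None)[0]
            for _ in range(5):
                r=np.abs(A@s-Q[:,2])<.004;s=np.linalg.lstsq(A[r],Q[r,2],rcond=None)[0]
            print(k,len(Q),r.sum(),"plane",s,"slope",np.degrees(np.arctan(np.hypot(*s[:2]))),"dir",np.degrees(np.arctan2(s[1],s[0])))
            top=Q[r][:,:2].astype(np.float32);rr=cv2.minAreaRect(top*1000);print(' rect',rr)
            g=f[y0:y1,x0:x1].astype(int).min(2)
    # crop
    x0,y0,x1,y1=bx["wedge"];big.append(cv2.resize(f[y0-5:y1+5,x0-5:x1+5],(400,400 if n=="top" else 340),interpolation=cv2.INTER_CUBIC))
    x0,y0,x1,y1=bx["probe"];big[-1]=np.vstack([cv2.resize(big[-1],(400,300)),cv2.resize(f[y0:y1,x0:x1],(400,300),interpolation=cv2.INTER_CUBIC)])
cv2.imwrite("pics/crop1.png",np.hstack(big))
E
```

```text
scene table z med 0.0006824438474665184 0.0029810253894975887
probe 104 [0.4741 0.2871 0.1488] [0.0264 0.0257 0.0159] 0.1563853256652914
 shaft 88 [0.4806 0.2905 0.1207]
 plate [0.4729 0.28   0.0072] [0.4821 0.2863 0.0071]
disc 315 [ 0.5529 -0.2105  0.0163] [ 0.553  -0.2119  0.016 ] [0.0632 0.0651 0.0119]
 ellipse 274.91034412384033 200.15544509887695 (19.687793731689453, 21.65597915649414) [ 0.5533 -0.2103  0.016 ]
wedge 1073 783 plane [ 0.3531  0.0489 -0.1566] slope 19.617360255103335 dir 7.879691250026725
 rect ((560.6153564453125, -3.3696975708007812), (112.16960906982422, 72.10090637207031), 9.226447105407715)
top table z med 6.717513509291173e-05 0.002246643108397064
probe 150 [0.4707 0.2836 0.1491] [0.0235 0.0255 0.0143] 0.15446752041268708
 shaft 80 [0.4704 0.2747 0.1218]
 plate [0.4696 0.2773 0.0077] [0.4673 0.2701 0.0077]
disc 631 [ 0.5505 -0.2135  0.0157] [ 0.5509 -0.2146  0.0155] [0.0633 0.0636 0.0108]
 ellipse 407.00779914855957 231.77014350891113 (27.24365234375, 28.093158721923828) [ 0.5505 -0.212   0.016 ]
wedge 1660 1602 plane [ 0.3551  0.0621 -0.1589] slope 19.82592438631911 dir 9.917083991845548
 rect ((560.5577392578125, -5.213600158691406), (110.42831420898438, 69.97351837158203), 9.785543441772461)
```

View pics/crop1.png

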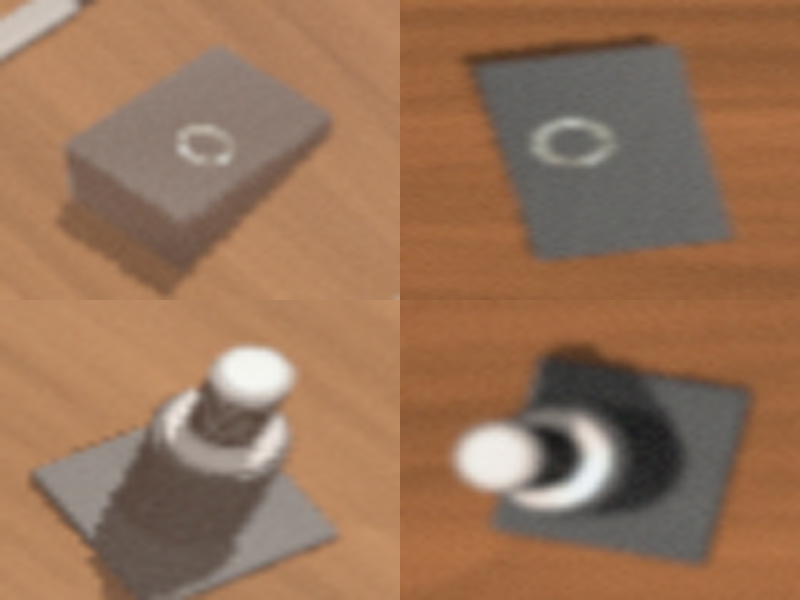

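The crop shows the chalk ring clearly in both views, and the probe's bright butt and collar standing in the tube.

```bash
cat >> h.py <<'E'
def tri(rays):
    A=np.zeros((3,3));b=np.zeros(3)
    for o,d in rays:
        d=d/np.linalg.norm(d);M=np.eye(3)-np.outer(d,d);A+=M;b+=M@o
    p=np.linalg.solve(A,b);return p,[np.linalg.norm((np.eye(3)-np.outer(d,d)/(d@d))@(p-o)) for o,d in rays]
def blob(c,R,b,smax,vmin):
    x0,y0,x1,y1=b;f=c["frame"][y0:y1,x0:x1];h=cv2.cvtColor(f,cv2.COLOR_BGR2HSV)
    m=((h[...,1]<smax)&(h[...,2]>vmin)).astype(np.uint8)
    cs=max(cv2.findContours(m,0,1)[0],key=cv2.contourArea);e=cv2.minAreaRect(cs)
    u,v=e[0][0]+x0,e[0][1]+y0
    r=cv2.getRectSubPix(R.astype(np.float32)[...,0],(1,1),(u,v)),cv2.getRectSubPix(R.astype(np.float32)[...,1],(1,1),(u,v)),cv2.getRectSubPix(R.astype(np.float32)[...,2],(1,1),(u,v))
    return (u,v),e[1],(np.array(c["xyz"]),np.array([q[0,0] for q in r],float))
E
python3 - <<'E'
from h import *
np.set_printoptions(precision=4,suppress=True)
B={"scene":dict(butt=(418,276,437,291,60,200),disc=(260,185,292,215,60,120),ring=(312,240,332,259,80,140)),
"top":dict(butt=(155,262,173,280,60,200),disc=(387,213,428,253,60,120),ring=(298,214,322,238,80,120))}
ry={}
for n in B:
    c=np.load(n+".npy",allow_pickle=True).item();W,R=pts(c)
    for k,b in B[n].items():
        uv,s,r=blob(c,R,b[:4],*b[4:]);z=dict(butt=.15,disc=.016,ring=.043)[k]
        print(n,k,uv,s,r[0]+r[1]*(z-r[0][2])/r[1][2]);ry.setdefault(k,[]).append(r)
    Q=W.reshape(-1,3);m=(Q[:,2]>.085)&(Q[:,2]<.115)&(abs(Q[:,1]-.39)<.06)&(abs(Q[:,0]-.57)<.08);print("can",Q[m].mean(0))
for k in ry: print(k,*tri(ry[k]))
s=sense();R=s["ee_rot"];d=np.array([.472,.285,.185])-s["tcp_pos"];print("tool mm",R.T@d*1000)
E
```

```text
scene butt (429.5, 283.0) (8.0, 9.0) [0.4725 0.2868 0.15  ]
scene disc (275.25000190734863, 200.25) (20.50609588623047, 21.21320343017578) [ 0.5533 -0.2091  0.016 ]
scene ring (321.5, 249.0) (18.0, 19.0) [0.566  0.0087 0.043 ]
can [0.6075 0.4078 0.0985]
top butt (165.0, 271.5) (11.0, 10.0) [0.4698 0.2849 0.15  ]
top disc (407.0, 231.5) (27.0, 28.0) [ 0.5516 -0.2121  0.016 ]
top ring (308.5, 225.0) (12.0, 13.0) [0.5671 0.0074 0.043 ]
can [0.6016 0.4031 0.0981]
butt [0.4702 0.2861 0.1457] [np.float64(0.00035733617926306103), np.float64(0.00035733617926303994)]
disc [ 0.5518 -0.2127  0.0107] [np.float64(0.0005065053367505736), np.float64(0.0005065053367505189)]
ring [0.5665 0.008  0.0429] [np.float64(0.0008793641684786126), np.float64(0.0008793641684784078)]
tool mm [312.6261 170.164   50.9438]
```

>>> play_rows([
  {"dx":15.5,"dy":8.5},
  {"dx":31,"dy":17,"dz":5},
  {"dx":31,"dy":17,"dz":5},
  {"dx":31,"dy":17,"dz":5},
  {"dx":31,"dy":17,"dz":5},
  {"dx":31,"dy":17,"dz":5},
  {"dx":31,"dy":17,"dz":5},
  {"dx":31,"dy":17,"dz":5},
  {"dx":31,"dy":17,"dz":5},
  {"dx":31,"dy":17,"dz":5},
  {"dx":15.5,"dy":8.5},
  {},
  {},
])

```text
invalid input at $.steps[0]: expected keys ax, ay, az, dx, dy, dz, claw
```

```bash
python3 - <<'E'
from h import *
np.set_printoptions(precision=4,suppress=True)
s=sense();R=s["ee_rot"];d=np.array([.471,.286,.115])-s["tcp_pos"];print(s["time_s"],s["tcp_pos"],R,"tool mm",R.T@d*1000,s["joints"],s["wrist_force"],s["moment"])
c=capture("scene");cv2.imwrite("pics/s1.png",cv2.resize(c["frame"][180:380,320:580],(780,600)))
E
```

```text
0.1 [0.2574 0.569  0.2356] [[ 0.9111 -0.4123 -0.0007]
 [-0.4123 -0.9111 -0.0018]
 [ 0.0001  0.0019 -1.    ]] tool mm [311.2953 169.5307 120.9426] [ 80.4774  22.0864   0.3892  -0.024  -68.4109 -14.816 ] [-0.2603  0.3742  0.5565] [ 0.0814 -0.0118 -0.0433]
```

View pics/s1.png

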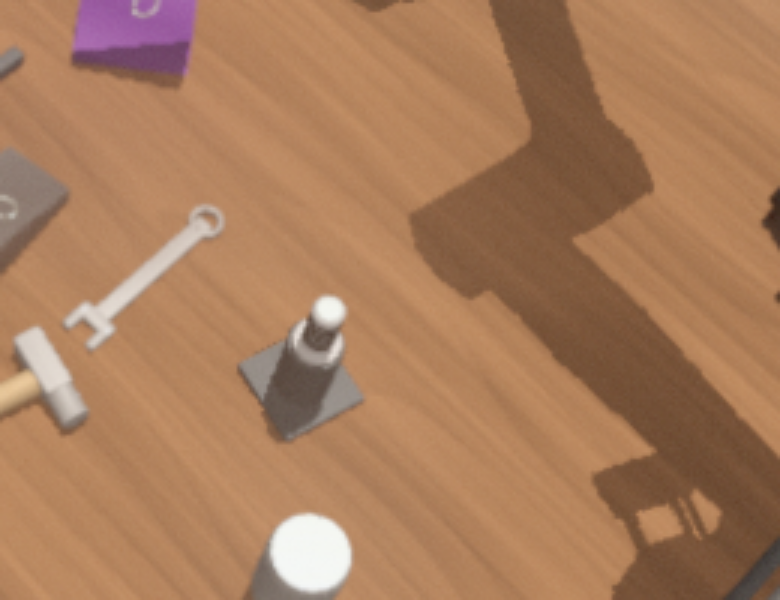

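The rows need every key, so the arm has not moved. The picture still shows the probe in its stand (crop 330,315), with the can below it.

>>> play_rows([
  {"ax":0,"ay":0,"az":0,"dx":15.5,"dy":8.5,"dz":0,"claw":87},
  {"ax":0,"ay":0,"az":0,"dx":31,"dy":17,"dz":5,"claw":87},
  {"ax":0,"ay":0,"az":0,"dx":31,"dy":17,"dz":5,"claw":87},
  {"ax":0,"ay":0,"az":0,"dx":31,"dy":17,"dz":5,"claw":87},
  {"ax":0,"ay":0,"az":0,"dx":31,"dy":17,"dz":5,"claw":87},
  {"ax":0,"ay":0,"az":0,"dx":31,"dy":17,"dz":5,"claw":87},
  {"ax":0,"ay":0,"az":0,"dx":31,"dy":17,"dz":5,"claw":87},
  {"ax":0,"ay":0,"az":0,"dx":31,"dy":17,"dz":5,"claw":87},
  {"ax":0,"ay":0,"az":0,"dx":31,"dy":17,"dz":5,"claw":87},
  {"ax":0,"ay":0,"az":0,"dx":31,"dy":17,"dz":5,"claw":87},
  {"ax":0,"ay":0,"az":0,"dx":15.5,"dy":8.5,"dz":0,"claw":87},
  {"ax":0,"ay":0,"az":0,"dx":0,"dy":0,"dz":0,"claw":87},
  {"ax":0,"ay":0,"az":0,"dx":0,"dy":0,"dz":0,"claw":87},
])

```text
time_s: 1.45
tcp_pos: [0.47, 0.286, 0.1916]
ee_rot: [[0.911, -0.413, -0.0], [-0.413, -0.911, -0.0], [-0.0, 0.0, -1.0]]
wrist_force: [0.1, -1.0, -0.3]
gripper_width: 0.996
gripper_force: 0.0
```

```bash
cat > st.py <<'E'
from h import *
import sys
np.set_printoptions(precision=4,suppress=True)
from scipy.spatial.transform import Rotation as Ro
s=sense();R=s["ee_rot"]
print(s["time_s"],"tcp",s["tcp_pos"],"\n",R,"\njoints",s["joints"],"F",s["wrist_force"],"M",s["moment"],"grip",s["gripper_force"],s["gripper_width"]*87)
if len(sys.argv)>3:
    d=np.array([float(a) for a in sys.argv[1:4]])-s["tcp_pos"];print("tool mm",R.T@d*1000)
E
python3 st.py .471 .286 .115
python3 -c "
from h import *
c=capture('top');cv2.imwrite('pics/t1.png',cv2.resize(c['frame'][180:340,100:310],(780,594)))"
```

```text
1.45 tcp [0.47   0.286  0.1916] 
 [[ 0.9106 -0.4133 -0.0001]
 [-0.4133 -0.9106 -0.    ]
 [-0.0001  0.0001 -1.    ]] 
joints [ 48.205   16.96   -13.9856  -0.0071 -59.0604  17.3841] F [ 0.1453 -1.0265 -0.2571] M [ 0.0332 -0.0084  0.0378] grip 0.0 86.6954707498468
tool mm [ 0.9302 -0.3738 76.5534]
```

View pics/t1.png

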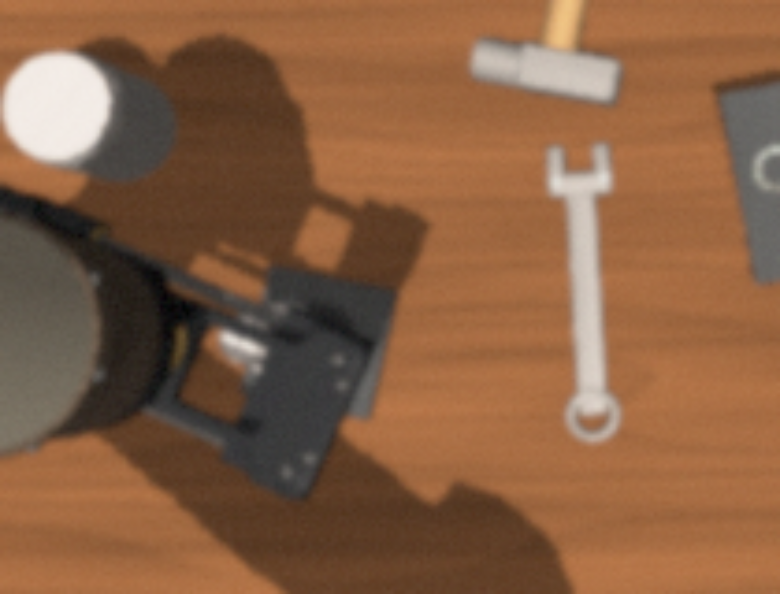

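The butt shows at crop (240,345), between the open fingers. I'll go down and close.

>>> play_rows([
  {"ax":0,"ay":0,"az":0,"dx":1,"dy":0,"dz":8,"claw":87},
  {"ax":0,"ay":0,"az":0,"dx":0,"dy":0,"dz":20,"claw":87},
  {"ax":0,"ay":0,"az":0,"dx":0,"dy":0,"dz":20,"claw":87},
  {"ax":0,"ay":0,"az":0,"dx":0,"dy":0,"dz":20,"claw":60},
  {"ax":0,"ay":0,"az":0,"dx":0,"dy":0,"dz":8.5,"claw":45},
  {"ax":0,"ay":0,"az":0,"dx":0,"dy":0,"dz":0,"claw":35},
  {"ax":0,"ay":0,"az":0,"dx":0,"dy":0,"dz":0,"claw":30},
  {"ax":0,"ay":0,"az":0,"dx":0,"dy":0,"dz":0,"claw":26},
  {"ax":0,"ay":0,"az":0,"dx":0,"dy":0,"dz":0,"claw":22},
  {"ax":0,"ay":0,"az":0,"dx":0,"dy":0,"dz":0,"claw":20},
  {"ax":0,"ay":0,"az":0,"dx":0,"dy":0,"dz":0,"claw":20},
  {"ax":0,"ay":0,"az":0,"dx":0,"dy":0,"dz":0,"claw":20},
])

```text
time_s: 2.7
tcp_pos: [0.4712, 0.2867, 0.1154]
ee_rot: [[0.911, -0.412, 0.001], [-0.412, -0.911, 0.001], [0.001, -0.001, -1.0]]
wrist_force: [-0.1, 0.2, 0.6]
gripper_width: 0.296
gripper_force: 30.0
```

```bash
python3 st.py
```

```text
2.7 tcp [0.4712 0.2867 0.1154] 
 [[ 0.9111 -0.4121  0.001 ]
 [-0.4121 -0.9111  0.001 ]
 [ 0.0005 -0.0014 -1.    ]] 
joints [ 48.1636  21.7837 -19.3205   0.0058 -48.8124  17.4958] F [-0.1398  0.2427  0.5849] M [ 0.0915 -0.0033 -0.0017] grip 30.00005573965609 25.736396238915614
```

>>> play_rows([
  {"ax":0,"ay":0,"az":0,"dx":0,"dy":0,"dz":-4,"claw":20},
  {"ax":0,"ay":0,"az":0,"dx":0,"dy":0,"dz":-10,"claw":20},
  {"ax":0,"ay":0,"az":0,"dx":0,"dy":0,"dz":-15,"claw":20},
  {"ax":0,"ay":0,"az":0,"dx":0,"dy":0,"dz":-15,"claw":20},
  {"ax":0,"ay":0,"az":0,"dx":0,"dy":0,"dz":-15,"claw":20},
  {"ax":0,"ay":0,"az":0,"dx":0,"dy":0,"dz":-15,"claw":20},
  {"ax":0,"ay":0,"az":0,"dx":0,"dy":0,"dz":-15,"claw":20},
  {"ax":0,"ay":0,"az":0,"dx":0,"dy":0,"dz":-8,"claw":20},
  {"ax":0,"ay":0,"az":0,"dx":0,"dy":0,"dz":-3,"claw":20},
  {"ax":0,"ay":0,"az":0,"dx":0,"dy":0,"dz":0,"claw":20},
  {"ax":0,"ay":0,"az":0,"dx":0,"dy":0,"dz":0,"claw":20},
])

```text
time_s: 3.8
tcp_pos: [0.4704, 0.2861, 0.2143]
ee_rot: [[0.911, -0.412, -0.001], [-0.412, -0.911, -0.001], [-0.001, 0.001, -1.0]]
wrist_force: [0.1, 0.6, -3.6]
gripper_width: 0.291
gripper_force: 30.0
```

```bash
python3 st.py .552 -.211 .15
python3 - <<'E'
from h import *
c=capture('scene');cv2.imwrite('pics/s2.png',cv2.resize(c['frame'][200:350,350:550],(800,600),interpolation=cv2.INTER_CUBIC))
np.save("c2.npy",c,allow_pickle=True)
E
```

```text
3.8 tcp [0.4704 0.2861 0.2143] 
 [[ 0.9111 -0.4123 -0.0014]
 [-0.4123 -0.9111 -0.001 ]
 [-0.0008  0.0015 -1.    ]] 
joints [ 48.1651  15.875  -11.994   -0.0225 -62.2262  17.4968] F [ 0.0564  0.5777 -3.5636] M [ 0.0211 -0.0119 -0.0035] grip 29.998954846523702 25.304025879591094
tool mm [279.3118 419.1071  64.655 ]
```

View pics/s2.png

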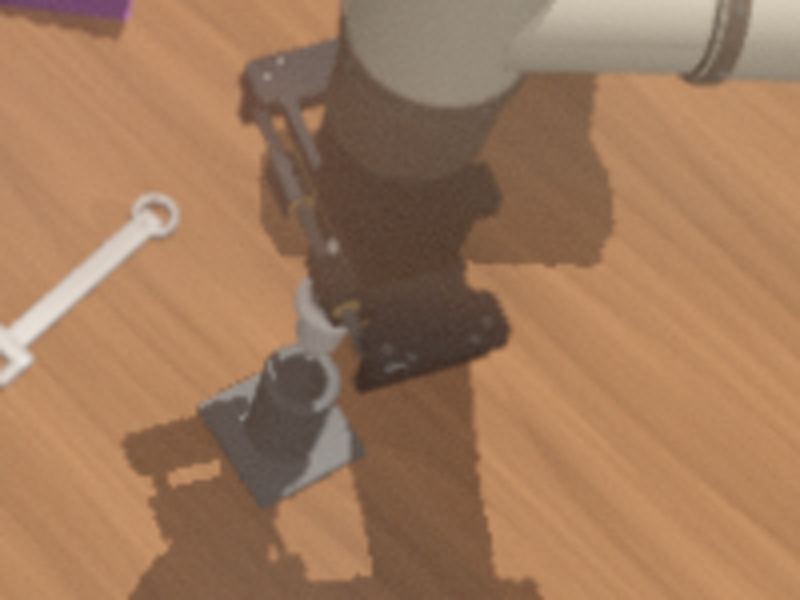

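The probe hangs upright, clear of the empty stand (rim at crop 300,375). I'll carry it over to the disc.

>>> play_rows([
  {"ax":0,"ay":0,"az":0,"dx":6,"dy":9,"dz":0,"claw":20},
  {"ax":0,"ay":0,"az":0,"dx":11,"dy":17,"dz":0,"claw":20},
  {"ax":0,"ay":0,"az":0,"dx":17.5,"dy":26.2,"dz":0,"claw":20},
  {"ax":0,"ay":0,"az":0,"dx":17.5,"dy":26.2,"dz":0,"claw":20},
  {"ax":0,"ay":0,"az":0,"dx":17.5,"dy":26.2,"dz":0,"claw":20},
  {"ax":0,"ay":0,"az":0,"dx":17.5,"dy":26.2,"dz":0,"claw":20},
  {"ax":0,"ay":0,"az":0,"dx":17.5,"dy":26.2,"dz":0,"claw":20},
  {"ax":0,"ay":0,"az":0,"dx":17.5,"dy":26.2,"dz":0,"claw":20},
  {"ax":0,"ay":0,"az":0,"dx":17.5,"dy":26.2,"dz":0,"claw":20},
  {"ax":0,"ay":0,"az":0,"dx":17.5,"dy":26.2,"dz":0,"claw":20},
  {"ax":0,"ay":0,"az":0,"dx":17.5,"dy":26.2,"dz":0,"claw":20},
  {"ax":0,"ay":0,"az":0,"dx":17.5,"dy":26.2,"dz":0,"claw":20},
  {"ax":0,"ay":0,"az":0,"dx":17.5,"dy":26.2,"dz":0,"claw":20},
  {"ax":0,"ay":0,"az":0,"dx":17.5,"dy":26.2,"dz":0,"claw":20},
  {"ax":0,"ay":0,"az":0,"dx":17.5,"dy":26.2,"dz":0,"claw":20},
  {"ax":0,"ay":0,"az":0,"dx":17.5,"dy":26.2,"dz":0,"claw":20},
  {"ax":0,"ay":0,"az":0,"dx":11,"dy":17,"dz":0,"claw":20},
  {"ax":0,"ay":0,"az":0,"dx":6.3,"dy":9.3,"dz":0,"claw":20},
  {"ax":0,"ay":0,"az":0,"dx":0,"dy":0,"dz":0,"claw":20},
  {"ax":0,"ay":0,"az":0,"dx":0,"dy":0,"dz":0,"claw":20},
])

```text
time_s: 5.85
tcp_pos: [0.5522, -0.2103, 0.2147]
ee_rot: [[0.911, -0.412, -0.001], [-0.412, -0.911, 0.0], [-0.001, -0.0, -1.0]]
wrist_force: [0.0, 0.6, -2.6]
gripper_width: 0.295
gripper_force: 30.0
```

```bash
python3 st.py .552 -.211 .15
python3 - <<'E'
from h import *
a=capture('scene');b=capture('top');np.save("c3.npy",[a,b],allow_pickle=True)
cv2.imwrite('pics/s3.png',np.hstack([cv2.resize(a['frame'][125:245,210:330],(400,400),interpolation=cv2.INTER_CUBIC),cv2.resize(b['frame'][160:280,350:470],(400,400),interpolation=cv2.INTER_CUBIC)]))
E
```

```text
5.85 tcp [ 0.5522 -0.2103  0.2147] 
 [[ 0.9111 -0.4122 -0.0009]
 [-0.4122 -0.9111  0.0004]
 [-0.001  -0.     -1.    ]] 
joints [ -5.1646  19.6772  -6.3808  -0.0233 -63.9946  70.8292] F [ 0.0412  0.5831 -2.5797] M [-0.0094  0.0737  0.0547] grip 29.99920060392469 25.62346618170924
tool mm [ 0.2315  0.7497 64.7028]
```

View pics/s3.png

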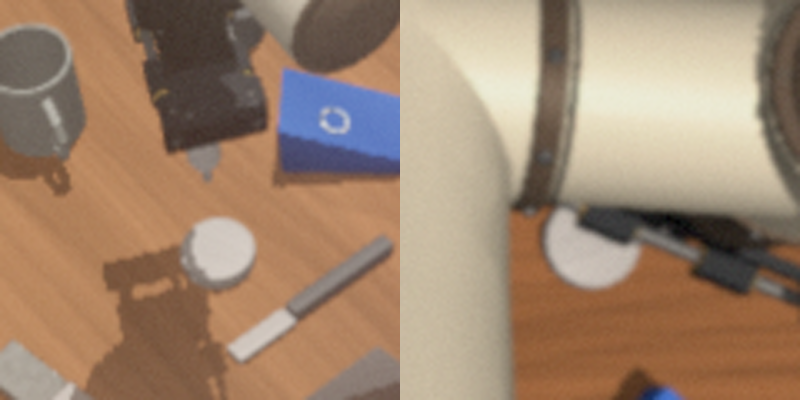

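The scene view shows the nose tip at crop (207,180), pixel (272,179), above the disc at crop (220,250). I check this tip ray against the arm's own pose.

```bash
python3 - <<'E'
from h import *
a,b=np.load("c3.npy",allow_pickle=True);W,R=pts(a)
print(plane(a,R,272,179,.1145),plane(a,R,272,178,.1145),W[168:180,270:274,2].round(3))
E
```

```text
[ 0.55248216 -0.21105921  0.1145    ] [ 0.5504396  -0.21370697  0.1145    ] [[ 0.274  0.275  0.275  0.274]
 [ 0.273  0.173  0.176  0.172]
 [ 0.171  0.171  0.17   0.167]
 [ 0.165  0.167  0.168  0.17 ]
 [ 0.165  0.161  0.164  0.162]
 [ 0.159  0.157  0.16   0.158]
 [ 0.159  0.155  0.152  0.15 ]
 [ 0.148  0.153  0.152  0.148]
 [ 0.145  0.147  0.148  0.141]
 [ 0.002  0.131  0.132  0.126]
 [-0.006  0.119  0.122  0.124]
 [ 0.002  0.118  0.118  0.119]]
```

>>> play_rows([
  {"ax":0,"ay":0,"az":0,"dx":0,"dy":0,"dz":6,"claw":20},
  {"ax":0,"ay":0,"az":0,"dx":0,"dy":0,"dz":12,"claw":20},
  {"ax":0,"ay":0,"az":0,"dx":0,"dy":0,"dz":18,"claw":20},
  {"ax":0,"ay":0,"az":0,"dx":0,"dy":0,"dz":18,"claw":20},
  {"ax":0,"ay":0,"az":0,"dx":0,"dy":0,"dz":18,"claw":20},
  {"ax":0,"ay":0,"az":0,"dx":0,"dy":0,"dz":12,"claw":20},
  {"ax":0,"ay":0,"az":0,"dx":0,"dy":0,"dz":6,"claw":20},
  {"ax":0,"ay":0,"az":0,"dx":0,"dy":0,"dz":3,"claw":20},
  {"ax":0,"ay":0,"az":0,"dx":0,"dy":0,"dz":0,"claw":20},
  {"ax":0,"ay":0,"az":0,"dx":0,"dy":0,"dz":0,"claw":20},
  {"ax":0,"ay":0,"az":0,"dx":0,"dy":0,"dz":0,"claw":20},
])

```text
time_s: 7.05
tcp_pos: [0.5531, -0.2107, 0.1229]
ee_rot: [[0.911, -0.412, 0.002], [-0.412, -0.911, -0.0], [0.002, -0.0, -1.0]]
wrist_force: [-0.6, 0.2, -2.6]
gripper_width: 0.29
gripper_force: 30.0
```

```bash
python3 - <<'E'
from h import *
np.set_printoptions(precision=4,suppress=True)
F=[]
for i in range(6):
    s=sense();F.append(np.r_[s["tcp_pos"],s["wrist_force"]]);capture("scene")
F=np.array(F);print(F[:,[2,5]],F.mean(0))
E
```

```text
[[ 0.1229 -2.596 ]
 [ 0.1228 -0.9809]
 [ 0.1227 -2.413 ]
 [ 0.1226 -1.4689]
 [ 0.1224 -2.9824]
 [ 0.1223 -2.9434]] [ 0.5529 -0.2106  0.1226 -0.2924 -0.0815 -2.2308]
```

>>> play_rows([
  {"ax":0,"ay":0,"az":0,"dx":0,"dy":0,"dz":2,"claw":20},
  {"ax":0,"ay":0,"az":0,"dx":0,"dy":0,"dz":2,"claw":20},
  {"ax":0,"ay":0,"az":0,"dx":0,"dy":0,"dz":2,"claw":20},
  {"ax":0,"ay":0,"az":0,"dx":0,"dy":0,"dz":2,"claw":20},
  {"ax":0,"ay":0,"az":0,"dx":0,"dy":0,"dz":0,"claw":20},
  {"ax":0,"ay":0,"az":0,"dx":0,"dy":0,"dz":0,"claw":20},
])

```text
time_s: 7.95
tcp_pos: [0.5526, -0.2106, 0.1143]
ee_rot: [[0.911, -0.412, -0.0], [-0.412, -0.911, -0.0], [0.0, 0.0, -1.0]]
wrist_force: [-0.4, 1.1, -0.6]
gripper_width: 0.29
gripper_force: 30.0
```

```bash
cat > fm.py <<'E'
from h import *
np.set_printoptions(precision=4,suppress=True)
F=[]
for i in range(8):
    s=sense();F.append(np.r_[s["tcp_pos"],s["wrist_force"]]);capture("scene")
F=np.array(F);print(s["time_s"],F[:,[2,5]].T,F.mean(0),F[-1],s["ee_rot"][:,2],"along tool z",(F[:,3:]@s["ee_rot"][:,2]).mean(),s["gripper_width"]*87)
E
python3 fm.py
```

```text
8.3 [[ 0.1143  0.1143  0.1143  0.1143  0.1142  0.1142  0.1142  0.1142]
 [-0.5704 -1.3096  1.3858 -0.0651  0.0862  0.8176  0.0548 -0.361 ]] [ 0.5526 -0.2106  0.1142 -0.5817  0.079   0.0048] [ 0.5526 -0.2106  0.1142 -0.5012 -0.614  -0.361 ] [ 0.0001 -0.0001 -1.    ] along tool z -0.004873013739510379 25.568351640585856
```

>>> play_rows([
  {"ax":0,"ay":0,"az":0,"dx":0,"dy":0,"dz":1.3,"claw":20},
  {"ax":0,"ay":0,"az":0,"dx":0,"dy":0,"dz":1.3,"claw":20},
  {"ax":0,"ay":0,"az":0,"dx":0,"dy":0,"dz":1.4,"claw":20},
  {"ax":0,"ay":0,"az":0,"dx":0,"dy":0,"dz":0,"claw":20},
  {"ax":0,"ay":0,"az":0,"dx":0,"dy":0,"dz":0,"claw":20},
])

```text
time_s: 8.85
tcp_pos: [0.5527, -0.2107, 0.1103]
ee_rot: [[0.911, -0.412, 0.0], [-0.412, -0.911, -0.0], [0.0, 0.0, -1.0]]
wrist_force: [-2.1, 0.8, 2.8]
gripper_width: 0.294
gripper_force: 30.0
```

```bash
python3 fm.py
```

```text
9.2 [[0.1103 0.1103 0.1103 0.1102 0.1102 0.1102 0.1102 0.1102]
 [2.7779 2.252  2.0987 3.5475 2.9193 3.8601 3.5915 2.9234]] [ 0.5527 -0.2106  0.1103 -1.1665  0.3953  2.9963] [ 0.5527 -0.2106  0.1102 -0.6192  0.3421  2.9234] [ 0.0003 -0.0001 -1.    ] along tool z -2.9966377247342315 26.102215984415707
```

>>> play_rows([
  {"ax":0,"ay":0,"az":0,"dx":0,"dy":0,"dz":0,"claw":20},
  {"ax":0,"ay":0,"az":0,"dx":0,"dy":0,"dz":0,"claw":20},
  {"ax":0,"ay":0,"az":0,"dx":0,"dy":0,"dz":0,"claw":20},
  {"ax":0,"ay":0,"az":0,"dx":0,"dy":0,"dz":0,"claw":20},
  {"ax":0,"ay":0,"az":0,"dx":0,"dy":0,"dz":0,"claw":20},
  {"ax":0,"ay":0,"az":0,"dx":0,"dy":0,"dz":0,"claw":20},
  {"ax":0,"ay":0,"az":0,"dx":0,"dy":0,"dz":0,"claw":20},
  {"ax":0,"ay":0,"az":0,"dx":0,"dy":0,"dz":0,"claw":20},
  {"ax":0,"ay":0,"az":0,"dx":0,"dy":0,"dz":0,"claw":20},
  {"ax":0,"ay":0,"az":0,"dx":0,"dy":0,"dz":0,"claw":20},
  {"ax":0,"ay":0,"az":0,"dx":0,"dy":0,"dz":0,"claw":20},
  {"ax":0,"ay":0,"az":0,"dx":0,"dy":0,"dz":0,"claw":20},
  {"ax":0,"ay":0,"az":0,"dx":0,"dy":0,"dz":0,"claw":20},
])

```text
time_s: 10.55
tcp_pos: [0.5526, -0.2106, 0.11]
ee_rot: [[0.911, -0.412, 0.0], [-0.412, -0.911, -0.0], [0.0, -0.0, -1.0]]
wrist_force: [-1.2, 0.7, 3.3]
gripper_width: 0.293
gripper_force: 30.0
```

```bash
python3 fm.py; python3 - <<'E'
from h import *
a=capture('scene');cv2.imwrite('pics/s4.png',cv2.resize(a['frame'][140:240,230:330],(600,600),interpolation=cv2.INTER_CUBIC))
E
```

```text
10.9 [[0.11   0.1101 0.11   0.1101 0.1101 0.1101 0.1101 0.1101]
 [3.3496 2.3468 4.2814 3.3473 2.6886 3.276  3.2783 3.6093]] [ 0.5526 -0.2106  0.1101 -0.5248  0.1503  3.2722] [ 0.5526 -0.2106  0.1101  0.1955  0.6316  3.6093] [ 0.0001 -0.     -1.    ] along tool z -3.2721927643635107 25.06532197660043
```

View pics/s4.png

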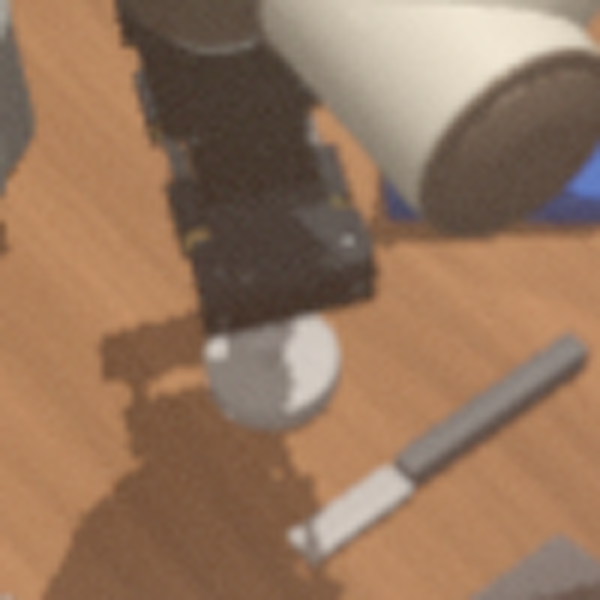

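The disc has not moved: it lies at crop (270,370) under the fingers, with the nose hidden behind them. Position and force both give about 5.9 mm, held for over 2 s. Now I lift off and tilt 20° to suit the wedge.

>>> play_rows([
  {"ax":0,"ay":0,"az":0,"dx":0,"dy":0,"dz":-3,"claw":20},
  {"ax":0,"ay":0,"az":0,"dx":0,"dy":0,"dz":-5,"claw":20},
  {"ax":0,"ay":0,"az":0,"dx":0,"dy":0,"dz":-12,"claw":20},
  {"ax":0,"ay":0,"az":0,"dx":0,"dy":0,"dz":-18,"claw":20},
  {"ax":0,"ay":0,"az":0,"dx":0,"dy":0,"dz":-20,"claw":20},
  {"ax":0,"ay":0,"az":0,"dx":0,"dy":0,"dz":-20,"claw":20},
  {"ax":0,"ay":0,"az":0,"dx":0,"dy":0,"dz":-20,"claw":20},
  {"ax":0,"ay":0,"az":0,"dx":0,"dy":0,"dz":-12,"claw":20},
  {"ax":1.4,"ay":2.1,"az":0,"dx":0,"dy":0,"dz":0,"claw":20},
  {"ax":1.4,"ay":2.1,"az":0,"dx":0,"dy":0,"dz":0,"claw":20},
  {"ax":1.4,"ay":2.1,"az":0,"dx":0,"dy":0,"dz":0,"claw":20},
  {"ax":1.4,"ay":2.1,"az":0,"dx":0,"dy":0,"dz":0,"claw":20},
  {"ax":1.4,"ay":2.1,"az":0,"dx":0,"dy":0,"dz":0,"claw":20},
  {"ax":1.4,"ay":2.1,"az":0,"dx":0,"dy":0,"dz":0,"claw":20},
  {"ax":1.4,"ay":2.0,"az":0,"dx":0,"dy":0,"dz":0,"claw":20},
  {"ax":1.4,"ay":2.0,"az":0,"dx":0,"dy":0,"dz":0,"claw":20},
  {"ax":0,"ay":0,"az":0,"dx":0,"dy":0,"dz":0,"claw":20},
  {"ax":0,"ay":0,"az":0,"dx":0,"dy":0,"dz":0,"claw":20},
])

```text
time_s: 12.8
tcp_pos: [0.5522, -0.2106, 0.2199]
ee_rot: [[0.862, -0.379, 0.336], [-0.42, -0.906, 0.058], [0.282, -0.191, -0.94]]
wrist_force: [0.1, -0.6, -2.3]
gripper_width: 0.292
gripper_force: 30.0
```

```bash
cat > wd.py <<'E'
from h import *
from scipy.spatial.transform import Rotation as Ro
np.set_printoptions(precision=4,suppress=True)
y=np.radians(9.5);t=np.radians(20);n=np.array([-np.sin(t)*np.cos(y),-np.sin(t)*np.sin(y),np.cos(t)])
p=np.array([.5666,.0075,.043]);L=.1002
s=sense();R=s["ee_rot"]
v=np.cross(R[:,2],-n);print("time",s["time_s"],"z err tool deg",np.degrees(R.T@v),"joints",s["joints"])
tip=s["tcp_pos"]+R[:,2]*L
print("tcp",s["tcp_pos"],"tip",tip,"tip above plane mm",(tip-p)@n*1000)
for g in(.03,0): print("gap",g,"tool mm",R.T@(p+n*g-tip)*1000)
E
python3 wd.py
```

```text
time 12.8 z err tool deg [-0.0235  0.0964 -0.    ] joints [ -8.4934  12.3074 -15.3576  -8.8746 -43.6712  79.5793]
tcp [ 0.5522 -0.2106  0.2199] tip [ 0.5859 -0.2048  0.1257] tip above plane mm 83.19778574461856
gap 0.03 tool mm [-129.3068 -169.1906   53.4846]
gap 0 tool mm [-129.2563 -169.1783   83.4846]
```

>>> play_rows([
  {"ax":0,"ay":0,"az":0,"dx":-7,"dy":-9,"dz":0,"claw":20},
  {"ax":0,"ay":0,"az":0,"dx":-14.4,"dy":-18.9,"dz":6,"claw":20},
  {"ax":0,"ay":0,"az":0,"dx":-14.4,"dy":-18.9,"dz":6,"claw":20},
  {"ax":0,"ay":0,"az":0,"dx":-14.4,"dy":-18.9,"dz":6,"claw":20},
  {"ax":0,"ay":0,"az":0,"dx":-14.4,"dy":-18.9,"dz":6,"claw":20},
  {"ax":0,"ay":0,"az":0,"dx":-14.4,"dy":-18.9,"dz":6,"claw":20},
  {"ax":0,"ay":0,"az":0,"dx":-14.4,"dy":-18.9,"dz":6,"claw":20},
  {"ax":0,"ay":0,"az":0,"dx":-14.4,"dy":-18.9,"dz":6,"claw":20},
  {"ax":0,"ay":0,"az":0,"dx":-14.4,"dy":-18.9,"dz":6,"claw":20},
  {"ax":0,"ay":0,"az":0,"dx":-7,"dy":-9,"dz":5,"claw":20},
  {"ax":0,"ay":0,"az":0,"dx":0,"dy":0,"dz":0,"claw":20},
  {"ax":0,"ay":0,"az":0,"dx":0,"dy":0,"dz":0,"claw":20},
  {"ax":0,"ay":0,"az":0,"dx":0,"dy":0,"dz":0,"claw":20},
])

```text
time_s: 14.1
tcp_pos: [0.5235, -0.0, 0.1664]
ee_rot: [[0.862, -0.379, 0.338], [-0.421, -0.905, 0.058], [0.284, -0.192, -0.939]]
wrist_force: [0.1, 0.4, -1.3]
gripper_width: 0.295
gripper_force: 30.0
```

```bash
python3 fm.py;python3 wd.py; python3 - <<'E'
from h import *
a=capture('scene');b=capture('top');np.save("c5.npy",[a,b],allow_pickle=True)
cv2.imwrite('pics/s5.png',np.hstack([cv2.resize(a['frame'][190:290,270:370],(400,400),interpolation=cv2.INTER_CUBIC),cv2.resize(b['frame'][180:280,260:360],(400,400),interpolation=cv2.INTER_CUBIC)]))
E
```

```text
14.45 [[ 0.1664  0.1663  0.1663  0.1663  0.1662  0.1662  0.1661  0.1661]
 [-1.252  -2.8421 -2.6861 -2.8673 -2.9838 -2.2309 -1.6034 -2.6638]] [ 0.5234 -0.0003  0.1662  0.1804  0.4266 -2.3912] [ 0.5232 -0.0003  0.1661  0.5355  1.2036 -2.6638] [ 0.3377  0.0574 -0.9395] along tool z 2.3318938931286124 25.01503240030819
time 14.5 z err tool deg [-0.058   0.0037 -0.    ] joints [ 19.5838   7.8809 -36.4413   7.7124 -26.1309  39.7164]
tcp [ 0.5232 -0.0003  0.166 ] tip [0.5571 0.0055 0.0719] tip above plane mm 30.475015265879083
gap 0.03 tool mm [-0.8405  0.0528  0.475 ]
gap 0 tool mm [-0.8386  0.0831 30.475 ]
```

View pics/s5.png

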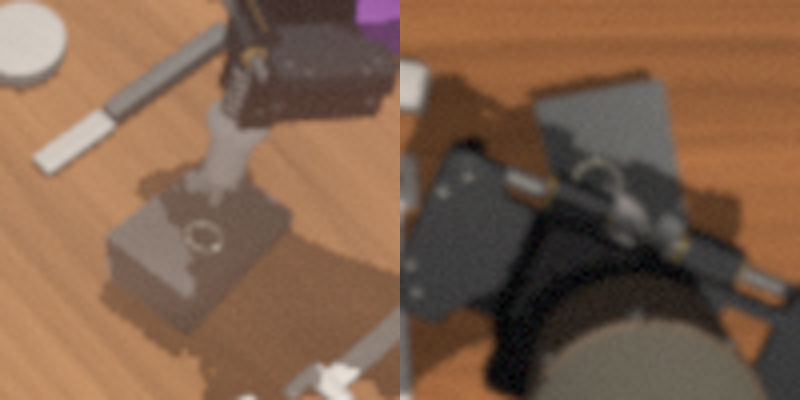

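The scene view shows the nose tip at crop (214,203), pixel (323.5,240.5), above the ring centre at crop (204,236), pixel (321,249). The probe is tilted as wanted. I check the tip pixel against the arm's own pose.

```bash
python3 - <<'E'
from h import *
np.set_printoptions(precision=4,suppress=True)
a,b=np.load("c5.npy",allow_pickle=True)
def proj(c,p):
    R=np.array(c["rotation"]);K=np.array([[c["fx"],0,c["cx"]],[0,c["fy"],c["cy"]],[0,0,1.]])
    q=R.T@(np.array(p)-c["xyz"]);return cv2.projectPoints(q.reshape(1,3),np.zeros(3),np.zeros(3),K,np.array([c["k1"],0,0,0.]))[0].ravel()
for n,c in(("scene",a),("top",b)):
    print(n,"tip",proj(c,[.5571,.0055,.0719]),"nose base",proj(c,np.array([.5571,.0055,.0719])+.025*np.array([-.3377,-.0574,.9395])),"spot",proj(c,[.5666,.0075,.043]),"disc",proj(c,[.5526,-.2106,.016]))
W,R=pts(a);print(W[236:246,319:327,2].round(3))
E
```

```text
scene tip [323.2044 240.8006] nose base [325.2881 233.9825] spot [321.0252 248.8269] disc [275.1337 199.7864]
top tip [309.1831 228.2303] nose base [309.733 231.139] spot [308.4407 225.2448] disc [406.3333 231.0732]
[[0.032 0.031 0.028 0.033 0.09  0.095 0.093 0.093]
 [0.032 0.032 0.033 0.032 0.086 0.085 0.09  0.03 ]
 [0.032 0.029 0.037 0.036 0.083 0.086 0.084 0.031]
 [0.042 0.033 0.034 0.031 0.077 0.086 0.083 0.028]
 [0.042 0.038 0.037 0.029 0.075 0.082 0.035 0.033]
 [0.039 0.039 0.041 0.042 0.038 0.035 0.032 0.034]
 [0.038 0.035 0.036 0.041 0.037 0.036 0.032 0.032]
 [0.037 0.037 0.041 0.034 0.033 0.033 0.036 0.034]
 [0.041 0.038 0.039 0.033 0.039 0.043 0.04  0.033]
 [0.046 0.043 0.042 0.044 0.038 0.04  0.036 0.033]]
```

The projections agree to within a pixel. I'll approach and make light contact.

>>> play_rows([
  {"ax":0,"ay":0,"az":0,"dx":-0.8,"dy":0,"dz":5,"claw":20},
  {"ax":0,"ay":0,"az":0,"dx":0,"dy":0,"dz":8,"claw":20},
  {"ax":0,"ay":0,"az":0,"dx":0,"dy":0,"dz":8,"claw":20},
  {"ax":0,"ay":0,"az":0,"dx":0,"dy":0,"dz":4,"claw":20},
  {"ax":0,"ay":0,"az":0,"dx":0,"dy":0,"dz":2,"claw":20},
  {"ax":0,"ay":0,"az":0,"dx":0,"dy":0,"dz":2,"claw":20},
  {"ax":0,"ay":0,"az":0,"dx":0,"dy":0,"dz":1.5,"claw":20},
  {"ax":0,"ay":0,"az":0,"dx":0,"dy":0,"dz":1.5,"claw":20},
  {"ax":0,"ay":0,"az":0,"dx":0,"dy":0,"dz":0,"claw":20},
  {"ax":0,"ay":0,"az":0,"dx":0,"dy":0,"dz":0,"claw":20},
  {"ax":0,"ay":0,"az":0,"dx":0,"dy":0,"dz":0,"claw":20},
  {"ax":0,"ay":0,"az":0,"dx":0,"dy":0,"dz":0,"claw":20},
])

```text
time_s: 15.8
tcp_pos: [0.5334, 0.0022, 0.1359]
ee_rot: [[0.862, -0.378, 0.338], [-0.42, -0.906, 0.058], [0.284, -0.192, -0.939]]
wrist_force: [-0.6, -0.1, -0.7]
gripper_width: 0.292
gripper_force: 30.0
```

```bash
python3 fm.py;python3 wd.py
```

```text
16.15 [[ 0.1359  0.1359  0.1359  0.1358  0.1358  0.1358  0.1358  0.1357]
 [-0.6799 -1.6064 -0.5403 -1.0218 -1.6684 -0.7742 -1.0229 -0.5689]] [ 0.5334  0.0022  0.1358 -0.6703 -0.3968 -0.9853] [ 0.5334  0.0022  0.1357 -0.8894  0.228  -0.5689] [ 0.3377  0.0576 -0.9395] along tool z 0.676467285169438 25.420025813638663
time 16.2 z err tool deg [-0.0752  0.      0.    ] joints [ 19.3383  11.3924 -38.057    9.2224 -21.0188  38.2992]
tcp [0.5334 0.0022 0.1358] tip [0.5673 0.008  0.0416] tip above plane mm -1.5372245328768748
gap 0.03 tool mm [  0.0078   0.4093 -31.5378]
gap 0 tool mm [ 0.0078  0.4487 -1.5378]
```

>>> play_rows([
  {"ax":0,"ay":0,"az":0,"dx":0,"dy":0,"dz":1.5,"claw":20},
  {"ax":0,"ay":0,"az":0,"dx":0,"dy":0,"dz":1.5,"claw":20},
  {"ax":0,"ay":0,"az":0,"dx":0,"dy":0,"dz":1.5,"claw":20},
  {"ax":0,"ay":0,"az":0,"dx":0,"dy":0,"dz":0,"claw":20},
  {"ax":0,"ay":0,"az":0,"dx":0,"dy":0,"dz":0,"claw":20},
  {"ax":0,"ay":0,"az":0,"dx":0,"dy":0,"dz":0,"claw":20},
  {"ax":0,"ay":0,"az":0,"dx":0,"dy":0,"dz":0,"claw":20},
  {"ax":0,"ay":0,"az":0,"dx":0,"dy":0,"dz":0,"claw":20},
])

```text
time_s: 17.0
tcp_pos: [0.5349, 0.0025, 0.1316]
ee_rot: [[0.862, -0.378, 0.338], [-0.42, -0.906, 0.058], [0.284, -0.192, -0.939]]
wrist_force: [-1.8, 0.2, 2.5]
gripper_width: 0.29
gripper_force: 30.0
```

```bash
python3 fm.py;python3 fm.py;python3 wd.py; python3 - <<'E'
from h import *
a=capture('scene');b=capture('top')
cv2.imwrite('pics/s6.png',np.hstack([cv2.resize(a['frame'][190:290,270:370],(400,400),interpolation=cv2.INTER_CUBIC),cv2.resize(b['frame'][180:280,260:360],(400,400),interpolation=cv2.INTER_CUBIC)]))
E
```

```text
17.35 [[0.1316 0.1316 0.1316 0.1316 0.1316 0.1315 0.1315 0.1315]
 [2.4675 2.8677 2.9321 2.1786 3.9918 3.3471 2.6515 2.6464]] [ 0.5349  0.0025  0.1316 -1.8018 -0.0962  2.8853] [ 0.5349  0.0025  0.1315 -2.3539  0.2943  2.6464] [ 0.3378  0.0576 -0.9395] along tool z -3.3248159198365634 25.10344281556637
17.75 [[0.1315 0.1315 0.1315 0.1315 0.1315 0.1315 0.1315 0.1315]
 [3.5319 2.4527 2.2485 2.0031 1.5143 3.1891 2.2328 1.1758]] [ 0.5349  0.0025  0.1315 -1.4552 -0.3791  2.2935] [ 0.5349  0.0025  0.1315 -1.3126 -0.1669  1.1758] [ 0.3378  0.0576 -0.9395] along tool z -2.668062046389343 25.6165533923197
time 17.8 z err tool deg [-0.0725  0.0046  0.    ] joints [ 19.2852  11.9067 -38.2677   9.48   -20.3029  38.0615]
tcp [0.5349 0.0025 0.1315] tip [0.5687 0.0082 0.0374] tip above plane mm -6.060308557321925
gap 0.03 tool mm [  0.0607   0.3696 -36.0608]
gap 0 tool mm [ 0.0631  0.4075 -6.0608]
```

View pics/s6.png

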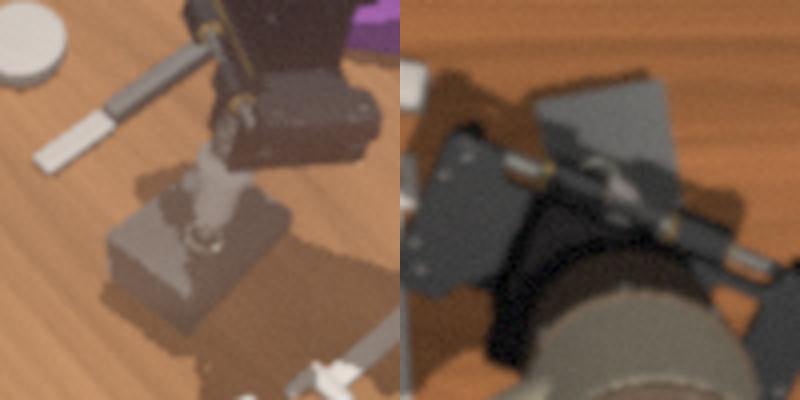

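The nose presses inside the ring at crop (205,238) and the wedge has not moved. Force gives about 5.7 mm and position about 6.0 mm. I hand it in.

```bash
python3 -c "
from station import *
print(finish_job())"
```

```text
the job is handed in; nothing more can be done
None
```

I handed the job in with the probe still pressed square inside the chalk ring on the wedge, nose about half in (5.7 to 6 mm), after holding it upright on the test block for over 2 s at about 5.9 mm. The station gave no verdict.

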